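# Take the fill depth of a press die with a depth gauge and lock the reading

## Task

Take the fill depth of the press die: lift the depth gauge off its wooden rest by its black knob, stand its bar flat on the die with the rod in the bore, and slide the rod down gently until it bottoms on the punch inside, keeping it pressed there lightly and steadily for a moment. Then press the gauge's lock lever all the way down and leave the gauge standing flat on the die, locked, with its rod still touching the punch. Do not ram the rod onto the punch, and leave the pot, the open box and the jar round about where they are.

Things in the scene. Friction and masses are not known exactly. Their poses are not given: they have to be found in the camera images.
- gauge: Steel depth gauge, its foot bar: 30 mm (x) x 110 mm (y) x 12 mm thick. Origin: centre of the bar's underside, on the rod's axis; z up. A rod guide (26 x 22 mm) stands on the bar's middle up to 36 mm above the underside; the rod slides through it. The lock lever lies over the bar's +y arm. The whole gauge weighs about 0.3 kg (0.25 to 0.4). It starts upright on its wooden rest (56 x 126 x 34 mm high, fixed), the bar along the rest, the rod's tip in a wide hole of the rest.
- knob (a point): Centre of the round black knob on top of the gauge's rod, 22 mm in diameter, 24 mm high: the place to hold the gauge, from above, with the fingers either side of it across the bar (closing along the gauge's x), so that they clear the lever. It lies on the rod's axis, 108 mm above the rod's tip, and moves with the rod: it is 108 mm minus joint gauge_rod above the bar's underside. Even in the deepest bore the knob's underside stays 14 mm above the rod guide.
- rod_tip (a point): Centre of the flat lower end of the rod (steel, 12 mm in diameter, graduation rings every 5 mm).
- gauge_rod (a joint): Reading of the gauge, in m: how far the rod's tip stands out below the bar's underside, 0 to 0.050; starts at 0.008 to 0.016. Unlocked, the rod slides through the guide against a steady friction of about 4 N and stays where it is left, so the bar does not drop when the gauge is lifted by the knob; once the bar rests on something, pushing the knob down slides the rod out with about 4 N until it bottoms, and only what is pushed beyond these 4 N (about) presses on the bottom.
- gauge_lever (a joint): Lock lever of the gauge, in rad: 0 = raised at about 43 degrees, unlocked (starts at 0 to 0.05); 0.75 = down, level, against its stop, the rod clamped (a brake shoe then holds it with about 10 N instead of 4 N). It stays where it is left; pressing it down at its tip takes about 4 to 7 N.
- lever_tip (a point): Middle of the top of the black thumb pad (18 x 14 mm) at the lock lever's end, pressed down here on an arc. Pivot parallel to the gauge's x, 16.5 mm to the +y side of the rod's axis, 25 mm above the bar's underside; the point is 37 mm from it along the lever and 4.5 mm above the lever's middle line. Raised: 41 mm from the rod's axis, 53 mm above the underside; down: 53 and 30 mm.
- die: Steel dry-press die, a block 110 mm (x) x 130 mm (y) x 56 mm high, bolted to the worktop by two low lugs at its y ends; it cannot move. Its flat top carries the gauge's bar, best along the die's y. Origin: centre of its underside. A small clamp screw sticks out low on its -x face.
- bore_mouth (a point): Centre of the die's bore at the top face (z up): a round blind bore 15 mm in diameter with a 1 mm chamfer. Its floor is the face of the lower punch, which stands at an unknown height: the bore is between 28 and 46 mm deep, differently each time, and the depth can only be felt. The punch is only held by friction of its clamp, and ramming it (over 25 N) drives it down and spoils its setting.
- white_pot: Bystander: pale straight-sided pot like a beaker, 73 mm across, 96 mm high. Origin: centre of its underside.
- block_3: Bystander: cream open square ceramic box, 68 x 65 x 60 mm high. Origin: centre of its underside.
- glaze_jar_0: Bystander: small cream jar with a white lid, 56 mm across, 68 mm high. Origin: centre of its underside.
Mind the look-alikes: they are no part of the job. What is shaped like the gauge but blue or turquoise is not meant.

How it is judged:
By the outcome, as a careful person would: the job done as asked, in the order asked, and still so for the second after the job is handed in, with the robot touching nothing.
It also fails if it takes over 58 s, if anything falls off the work surface, if the arm or the gripper's body presses on something with over 40 N, if the wrist force passes 120 N, or if a joint passes its speed limit or range.

## Robot

A 6-joint arm with a two-finger parallel gripper is mounted at the origin on a cart in front of the work surface, level with it; the furniture and walls round the work are solid. World frame = base frame: x ahead of the robot, y to its left, z up, the work surface at z = 0. Lengths are in m, angles in rad, forces in N, time in s.
With the tool pointing down it reaches from about 0.35 to 0.85 m from the base axis. Payload 8.1 kg.
Tool frame: the origin (TCP) lies on the centre line of the jaws, within the pads' length; the fingertips stand robot.tips_ahead ahead of it and the grasp point (between the pads) lies 8 mm behind it (robot.tips_ahead is the distance from the TCP to the fingertips, in m); z points along the fingers, y is the direction in which the jaws open and shut (so a half turn about z gives the same grasp; the last joint's range is limited). The gripper opens to 93 mm and grips with 3 to 60 N. Pads are 15 mm wide; open, the fingers measure 128 mm over their backs; the gripper's body (75 mm by 188 mm) begins 65 mm behind the grasp point.
Start: joints at [1.116, 0.13, 1.488, -0, 1.523, -0.085], TCP at [0.217, 0.559, 0.23] pointing down, gripper open.
Joint ranges: [-2.96, 2.96], [-0.89, 2.26], [0.02, 2.5], [-1.34, 4.48], [0, 2.73], [-2.66, 2.66]. Speed limits (rad/s): [2.39, 2.39, 2.79, 3.14, 3.14, 3.14].

## Interface

Orientations are given as a rotation vector (axis times angle).
In Python, from plant import monitor, eyes, job, robot gives the robot as it stands.
- The arm moves only by the tool servo_tool, never from a script. Its argument "plan" is a list that holds one entry, the list of rows, each a list of 7 numbers: the closure, from -1 (fully open) to 1 (shut), so that 0 is half open, then the shift along the world's x, y, z in mm, then the turn, a rotation vector about the world's x, y, z in rad. In form: [[[hand, dx, dy, dz, ax, ay, az], ...]]. A call has 1 to 12 rows; each row shifts and turns the commanded pose from where the row before left it; what a row does not reach is not made up. A row lasts 1/10 s, in which the tool goes at most 50 mm and 8.59 degrees, less where a joint would pass 70% of its speed; a pose out of reach is approached as far as the arm can. A call with a gripper value outside its range is refused whole. The fingers move at their own pace and stop on an object; "force" is the grip in N (left out, the last holds). Time passes only in rows, so rows that do not move let the fingers close. It gives the time, the measured TCP pose, the force and the opening at its end, in the units of the state.
- monitor.read_state(): the state, without advancing time (a new reading comes with each control period).
- eyes.read_camera(name): name is "side" or "top" or "wrist"; returns the picture (400x640x3 uint8, red, green, blue); there is no depth.
- eyes.camera_info(name): a dict with "mtx" (3x3 intrinsics, pixels), "R" (3x3) and "t" (3): a world point X has camera coordinates R X + t. Camera axes: x right, y down, z forward; pixel columns grow to the right and rows downward; lengths in m; the calibration is good to about 2 mm. A picture is of the moment at which its call begins: read the wrist's pose just before it. camera_info takes no time and is no camera call; for the wrist camera it gives the pose at the moment of the call.
- job.close_job(): hands the job in, once; it reports no verdict.
The state is a dict: "t": time; "q": joint angles; "dq": joint speeds; "joint_torque": joint torques, N m; "tool_pos": TCP position; "orientation": TCP orientation; "force": force on the tool from outside, world axes, zero at the start; "wrist_torque": the same for the moment, N m; "opening": finger opening in m.
Only numpy, scipy, OpenCV 4.12 (cv2) and the standard library are available. Lean on these libraries where they do the work, as an engineer would, in place of code of your own. Each camera call takes 0.05 s, during which the arm holds its last target. There are 200 camera calls.

## Working session

There is one attempt and no reset: what is moved stays moved. The work goes in short steps, Python scripts to look and compute and a tool call to move; the robot and the scene stay as the last step left them, time stands still between calls to the robot, and variables do not carry over. Pictures are saved under pics/ and viewed, about 8 in all and at most 12, crops included, and the job is handed in when it is done.

Besides the shell and the picture viewer there is one more tool, called after ">>>" as name(argument=value, ...) on one line, values as JSON. servo_tool: Moves the arm, as the interface text tells. Its arguments: {"type":"object","properties":{"plan":{"type":"array"},"force":{"type":"number"}},"required":["plan"]}

```bash
mkdir -p pics; cat > h.py <<'E'
import numpy as np, cv2
from plant import monitor, eyes, job, robot
def snap(n,f,crop=None,s=1):
    im=eyes.read_camera(n)[:,:,::-1]
    if crop: a,b,c,d=crop; im=im[b:d,a:c]
    if s!=1: im=cv2.resize(im,None,fx=s,fy=s,interpolation=cv2.INTER_CUBIC)
    cv2.imwrite('pics/'+f,im)
def ray(n,u,v,z,ci=None):
    c=ci or eyes.camera_info(n); R=np.array(c['R']);t=np.array(c['t']);K=np.array(c['mtx'])
    d=R.T@np.linalg.solve(K,[u,v,1.]); o=-R.T@t
    return o+d*(z-o[2])/d[2]
def proj(n,X,ci=None):
    c=ci or eyes.camera_info(n); p=np.array(c['mtx'])@(np.array(c['R'])@np.array(X)+np.array(c['t'])); return p[:2]/p[2]
def st():
    s=monitor.read_state(); print({k:np.round(s[k],4).tolist() for k in ('t','tool_pos','orientation','force','opening','q')})
E
python3 - <<'E'
from h import *
st(); print(robot.tips_ahead)
snap('top','t0.png'); snap('side','s0.png')
for n in('top','side'):
    c=eyes.camera_info(n); print(n,-np.array(c['R']).T@c['t'])
a=cv2.imread('pics/t0.png')
E
```

```text
{'t': 0.0, 'tool_pos': [0.2166, 0.5589, 0.2286], 'orientation': [-0.5775, -3.0876, 0.0028], 'force': [0.8713, -0.4291, 0.064], 'opening': 0.0932, 'q': [1.1156, 0.1311, 1.4893, -0.0, 1.523, -0.0854]}
0.011
top [0.22702212 0.03944412 1.71076104]
side [ 0.46869914 -1.520124    1.03299115]
```

View pics/t0.png

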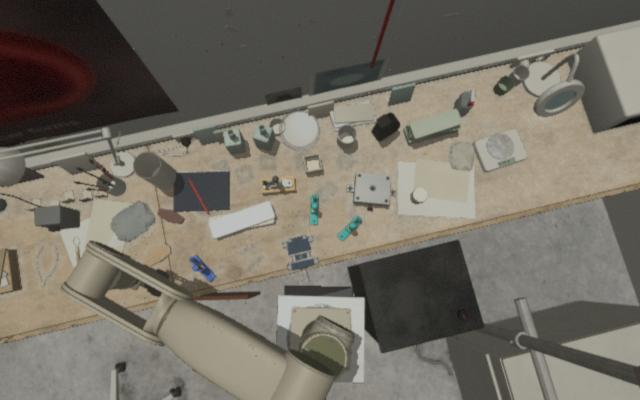

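View pics/s0.png

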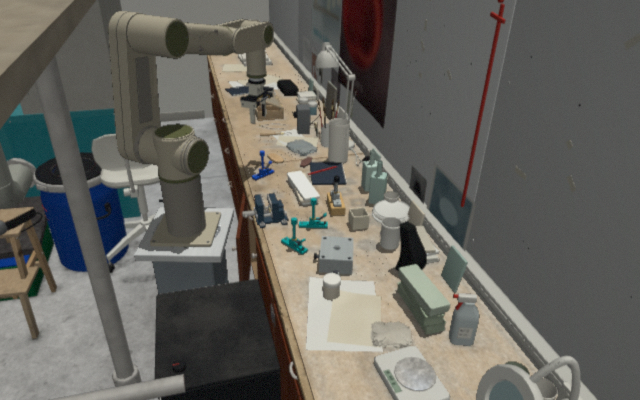

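The top view shows the gauge on its rest near (278,185) and the die near (373,190). The blue and turquoise look-alikes are at (203,267), (314,209) and (350,228). I'll zoom in on the gauge and die.

```bash
python3 - <<'E'
from h import *
t=cv2.imread('pics/t0.png'); s=cv2.imread('pics/s0.png')
f=lambda im,a,b,w,h,k:cv2.resize(im[b:b+h,a:a+w],None,fx=k,fy=k,interpolation=cv2.INTER_CUBIC)
top=np.vstack([f(t,248,150,80,60,5),f(t,333,160,80,60,5)])
sd=np.vstack([f(s,300,165,80,60,5),f(s,300,225,80,60,5)])
cv2.imwrite('pics/c1.png',np.hstack([top,sd]))
for n,u,v,z in[('top',278,185,.06),('top',373,189,.056),('top',346,135,.0),('top',314,164,.03),('top',420,196,.06)]: print(ray(n,u,v,z))
E
```

```text
[0.54695908 0.17224734 0.06      ]
[ 0.54197619 -0.17939266  0.056     ]
[ 0.76441278 -0.08050428  0.        ]
[0.63746086 0.04143051 0.03      ]
[ 0.51954008 -0.35239944  0.06      ]
```

View pics/c1.png

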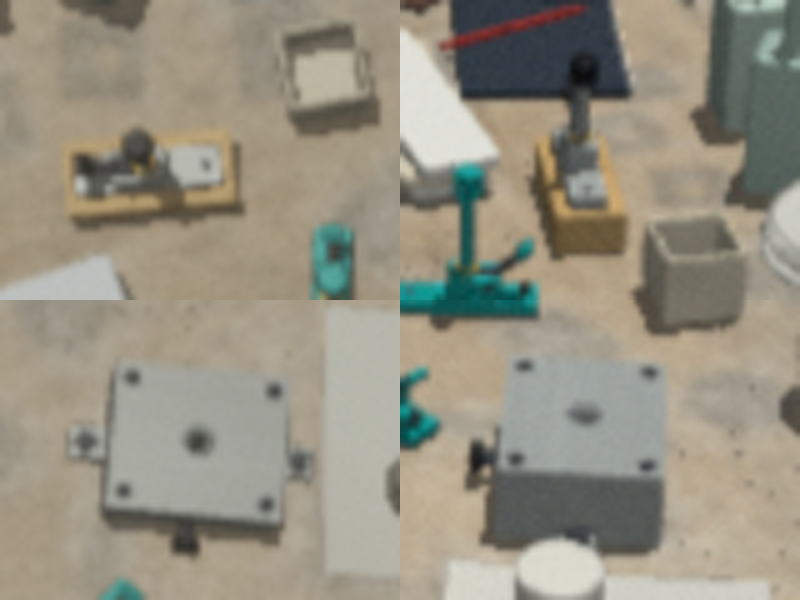

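```bash
python3 - <<'E'
from h import *
ci=eyes.camera_info('top')
T=lambda x,y,oy,z,ox:ray('top',ox+(x+.5)/5-.5,oy+(y+.5)/5-.5,z,ci)
print('knob',T(138,143,150,.138,248))
r=[T(x,y,150,.034,248) for x,y in[(67,145),(236,133),(240,205),(72,217)]]
print(np.round(r,4)); print(np.mean(r,0))
d=[T(x,y,160,.056,333) for x,y in[(115,362-300),(290,375-300),(282,522-300),(107,512-300)]]
print(np.round(d,4)); print(np.mean(d,0),'bore',T(199,140,160,.056,333))
print(ray('side',300+.2*583,165+.2*70,.13),ray('side',300+.2*585,225+.2*113,.056))
for a in (r,d):
    a=np.array(a); v=a[0]+a[3]-a[1]-a[2]; print('yaw of +y', np.degrees(np.arctan2(-v[0],v[1])))
w=eyes.camera_info('wrist'); print(-np.array(w['R']).T@w['t'],np.array(w['R']))
E
```

```text
knob [0.55599416 0.17678374 0.138     ]
[[0.5748 0.2391 0.034 ]
 [0.5874 0.1125 0.034 ]
 [0.5324 0.1077 0.034 ]
 [0.52   0.2329 0.034 ]]
[0.55363967 0.17304499 0.034     ]
[[ 0.6047 -0.1143  0.056 ]
 [ 0.5983 -0.2448  0.056 ]
 [ 0.4873 -0.2386  0.056 ]
 [ 0.4914 -0.1095  0.056 ]]
[ 0.54542598 -0.17679601  0.056     ] bore [ 0.54719409 -0.17714939  0.056     ]
[0.87314727 0.17900088 0.13      ] [ 0.82159794 -0.17392468  0.056     ]
yaw of +y 5.676387164097422
yaw of +y -2.316776141277404
[0.14736647 0.58546892 0.38388403] [[ 0.36211855  0.93213059 -0.00164749]
 [ 0.89831177 -0.34850759  0.26754144]
 [ 0.2488094  -0.09836168 -0.96354495]]
```

>>> servo_tool(plan=[[[-1, 28, -32, 1, 0, 0, -0.092], [-1, 28, -32, 1, 0, 0, -0.092], [-1, 28, -32, 1, 0, 0, -0.092], [-1, 28, -32, 1, 0, 0, -0.092], [-1, 28, -32, 1, 0, 0, -0.092], [-1, 28, -32, 1, 0, 0, -0.092], [-1, 28, -32, 1, 0, 0, -0.092], [-1, 28, -32, 1, 0, 0, -0.092], [-1, 28, -32, 1, 0, 0, -0.092], [-1, 28, -32, 1, 0, 0, -0.092], [-1, 28, -32, 1, 0, 0, -0.092], [-1, 28, -32, 1, 0, 0, -0.092]]], force=25)

```text
t: 1.3
tool_pos: [0.5535, 0.1739, 0.2412]
orientation: [-2.115, -2.322, 0.001]
force: [0.9, 1.3, -0.6]
opening: 0.0932
```

>>> servo_tool(plan=[[[-1, 0, 0, 0, 0, 0, 0], [-1, 0, 0, 0, 0, 0, 0]]])

```text
t: 1.5
tool_pos: [0.5529, 0.1747, 0.2409]
orientation: [-2.112, -2.324, 0.002]
force: [1.0, 0.3, 0.4]
opening: 0.093
```

```bash
python3 - <<'E'
from h import *
st()
from scipy.spatial.transform import Rotation as R
m=R.from_rotvec(monitor.read_state()['orientation']).as_matrix(); print(np.round(m,4), np.degrees(np.arctan2(m[1,1],m[0,1])))
snap('wrist','w1.png')
for X in([.5554,.1768,.138],[.5536,.173,.034],monitor.read_state()['tool_pos']): print(proj('wrist',X))
print(ray('side',300+.2*183,165+.2*70,.13),ray('side',300+.2*185,225+.2*113,.056))
E
```

```text
{'t': 1.5, 'tool_pos': [0.5529, 0.1747, 0.2409], 'orientation': [-2.1119, -2.3243, 0.0016], 'force': [0.9667, 0.3217, 0.421], 'opening': 0.093, 'q': [0.2174, 0.0728, 1.5293, 0.0003, 1.541, 0.1217]}
[[-9.550e-02  9.954e-01 -1.500e-03]
 [ 9.954e-01  9.550e-02 -0.000e+00]
 [ 1.000e-04 -1.500e-03 -1.000e+00]] 5.482825862558849
[329.10174108 205.07197106]
[326.4581045  185.82821113]
[325.78423279 254.07766842]
[0.55957371 0.16939704 0.13      ] [ 0.55165903 -0.18021091  0.056     ]
```

View pics/w1.png

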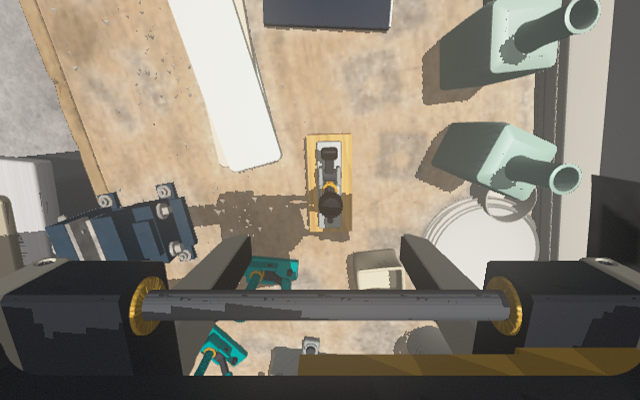

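The wrist view shows the knob at (330,205), against a predicted (329,205). The rest edges run parallel to the image columns, so position and yaw both agree. I'll descend and grip.

>>> servo_tool(plan=[[[-1, 1.5, 1, -20, 0, 0, 0], [-1, 1.3, 1, -25, 0, 0, 0], [-1, 0, 0, -25, 0, 0, 0], [-1, 0, 0, -25, 0, 0, 0], [-1, 0, 0, -15, 0, 0, 0], [-1, 0, 0, -9, 0, 0, 0], [-1, 0, 0, 0, 0, 0, 0], [0.3, 0, 0, 0, 0, 0, 0], [1, 0, 0, 0, 0, 0, 0], [1, 0, 0, 0, 0, 0, 0], [1, 0, 0, 0, 0, 0, 0], [1, 0, 0, 0, 0, 0, 0]]], force=25)

```text
t: 2.75
tool_pos: [0.5559, 0.1774, 0.1231]
orientation: [2.111, 2.326, 0.001]
force: [0.3, -0.2, 0.3]
opening: 0.0578
```

>>> servo_tool(plan=[[[1, 0, 0, 0, 0, 0, 0], [1, 0, 0, 0, 0, 0, 0], [1, 0, 0, 0, 0, 0, 0], [1, 0, 0, 0, 0, 0, 0]]])

```text
t: 3.15
tool_pos: [0.5556, 0.1774, 0.1226]
orientation: [-2.111, -2.326, 0.0]
force: [-0.1, 0.2, -0.6]
opening: 0.0252
```

>>> servo_tool(plan=[[[1, 0, 0, 0, 0, 0, 0], [1, 0, 0, 0, 0, 0, 0], [1, 0, 0, 0, 0, 0, 0], [1, 0, 0, 2, 0, 0, 0], [1, 0, 0, 5, 0, 0, 0], [1, 0, 0, 10, 0, 0, 0], [1, 0, 0, 15, 0, 0, 0], [1, 0, 0, 15, 0, 0, 0], [1, 0, 0, 15, 0, 0, 0], [1, 0, 0, 10, 0, 0, 0], [1, 0, 0, 0, 0, 0, 0]]])

```text
t: 4.25
tool_pos: [0.557, 0.1778, 0.1975]
orientation: [2.109, 2.325, 0.005]
force: [0.6, -0.2, -3.0]
opening: 0.0217
```

```bash
python3 - <<'E'
from h import *
st(); snap('wrist','w2.png',(200,100,460,290),3)
E
```

```text
{'t': 4.25, 'tool_pos': [0.557, 0.1778, 0.1975], 'orientation': [2.1094, 2.3248, 0.0054], 'force': [0.6008, -0.2309, -2.9823], 'opening': 0.0217, 'q': [0.2213, 0.1016, 1.578, -0.0, 1.4578, 0.1242]}
```

View pics/w2.png

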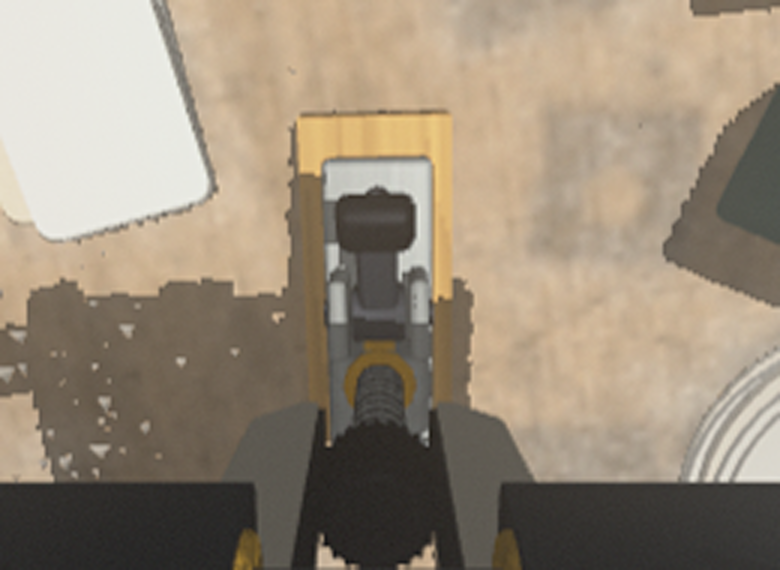

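Knob held, about 3 N of weight. The bar's far end is at about row 153 and its sides at columns 308 and 344. I'll work out the knob offset and the move to the die.

```bash
python3 - <<'E'
from h import *
s=monitor.read_state(); p=np.array(s['tool_pos']); th=np.radians(5.48)
gy=np.array([-np.sin(th),np.cos(th)]); gx=np.array([np.cos(th),np.sin(th)])
for r in(.008,.012,.016):
    zu=p[2]+.008+ (r-.012)*-1 -.108+r  # knob was at .142-r when TCP at .1226 
    zu=.034+ (p[2]-.1226)
    for (u,v) in[(323/3+200,158/3+100),(432/3+200,158/3+100)]:
        X=ray('wrist',u,v,zu+.012)[:2]-p[:2]; print(r,'gx',X@gx,'gy-55',X@gy-.055)
    # lever pad tip middle
    X=ray('wrist',376/3+200,207/3+100,zu+.053)[:2]-p[:2]; print('pad gx',X@gx,'gy-41',X@gy-.041)
    break
print('bore est', .5472,-.1771)
E
```

```text
0.008 gx -0.014148703157199459 gy-55 -0.0033350199636678415
0.008 gx 0.014762197569076626 gy-55 -0.0033243959774519674
pad gx -0.00020103316954342532 gy-41 0.003799204679841156
bore est 0.5472 -0.1771
```

>>> servo_tool(plan=[[[1, 3, 0, 12, 0, 0, 0], [1, 3, -8, 12, 0, 0, 0], [1, 2, -18, 4, 0, 0, -0.01], [1, 0, -28, 0, 0, 0, -0.018], [1, 0, -36, 0, 0, 0, -0.018], [1, 0, -40, 0, 0, 0, -0.018], [1, 0, -40, 0, 0, 0, -0.018], [1, 0, -40, 0, 0, 0, -0.018], [1, 0, -40, 0, 0, 0, -0.018], [1, 0, -40, 0, 0, 0, -0.018], [1, -3, -40, 0, 0, 0, 0], [1, -3, -36, 0, 0, 0, 0]]])

```text
t: 5.5
tool_pos: [0.5573, -0.1913, 0.2234]
orientation: [2.265, 2.176, -0.0]
force: [0.6, 0.5, -2.9]
opening: 0.0215
```

>>> servo_tool(plan=[[[1, -3, -30, 0, 0, 0, 0], [1, -3, -20, 0, 0, 0, 0], [1, -2, -12, -4, 0, 0, 0], [1, -2, -5, -8, 0, 0, 0], [1, 0, 0, -8, 0, 0, 0], [1, 0, 0, -8, 0, 0, 0], [1, 0, 0, 0, 0, 0, 0], [1, 0, 0, 0, 0, 0, 0]]])

```text
t: 6.3
tool_pos: [0.5476, -0.2545, 0.1941]
orientation: [-2.262, -2.178, 0.0]
force: [0.0, 0.4, -3.5]
opening: 0.0214
```

```bash
python3 - <<'E'
from h import *
st(); snap('wrist','w3.png',(190,50,460,250),2.9)
print(proj('wrist',[.5472,-.1771,.056]))
E
```

```text
{'t': 6.3, 'tool_pos': [0.5476, -0.2545, 0.1941], 'orientation': [-2.2623, -2.1783, 0.0002], 'force': [0.0488, 0.3844, -3.4932], 'opening': 0.0214, 'q': [-0.52, 0.1599, 1.5207, 0.0002, 1.462, -0.4822]}
[321.68595098 119.77971573]
```

View pics/w3.png

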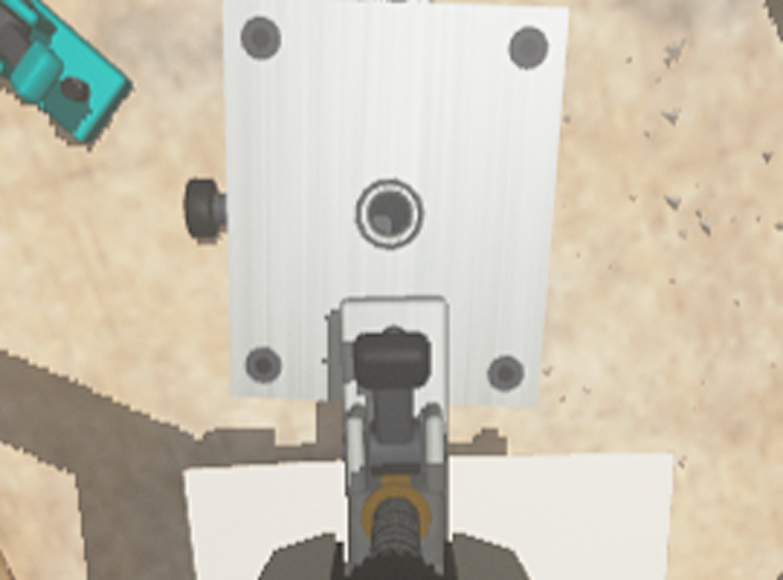

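The bore mouth is at about (324.5,123.4). The bar end is at row 153 and its sides at columns 308 and 344, unchanged, so nothing slipped in the grip.

```bash
python3 - <<'E'
from h import *
from scipy.spatial.transform import Rotation as R
s=monitor.read_state(); p=np.array(s['tool_pos']); m=R.from_rotvec(s['orientation']).as_matrix()
gx=m[:2,1];gy=m[:2,0]; print('tool yaw',np.degrees(np.arctan2(gx[1],gx[0])))
P=lambda u,v,z:ray('wrist',190+(u+.5)/2.9-.5,50+(v+.5)/2.9-.5,z)[:2]
b=P(390,213,.056); print('bore',b)
c=[P(*q,.056) for q in[(260,38),(263,365),(528,47),(506,373)]]
print(np.round(c,4)); print('centre',np.mean(c,0))
v=c[0]+c[2]-c[1]-c[3]; print('yaw y',np.degrees(np.arctan2(-v[0],v[1]))); v=c[2]+c[3]-c[0]-c[1]; print('yaw x',np.degrees(np.arctan2(v[1],v[0])))
e=[P(*q,.056) for q in[(231,397),(537,407)]]; print('edge len (110)',np.linalg.norm(e[1]-e[0]), 'yaw',np.degrees(np.arctan2(*(e[1]-e[0])[::-1])))
for zt in(.105,.1125,.12):
  a,d=P(342,298,zt)-p[:2],P(447,298,zt)-p[:2]; print(zt,'bar gx',a@gx,d@gx,'gy-55',a@gy-.055,d@gy-.055)
print('cam',-np.array(eyes.camera_info('wrist')['R']).T@eyes.camera_info('wrist')['t']-p)
snap('side','s2.png',(280,120,400,280),4)
E
```

```text
tool yaw -2.174822699245053
bore [ 0.54949139 -0.18034128]
[[ 0.5099 -0.1246]
 [ 0.5023 -0.2306]
 [ 0.596  -0.1306]
 [ 0.5886 -0.2368]]
centre [ 0.54920331 -0.18063979]
yaw y -4.0254522571988405
yaw x -4.048929563004811
edge len (110) 0.11011107911792198 yaw -4.1341382478980195
0.105 bar gx -0.015007202812991314 0.015427082855494961 gy-55 -0.0043718667057338 -0.004394623756609192
0.1125 bar gx -0.014554152795212012 0.014948135554262425 gy-55 -0.0036693615772044746 -0.0036914217327876572
0.12 bar gx -0.014101102777432822 0.014469188253029775 gy-55 -0.0029668564486751564 -0.002988219708966122
cam [0.00257908 0.07352346 0.15519613]
```

View pics/s2.png

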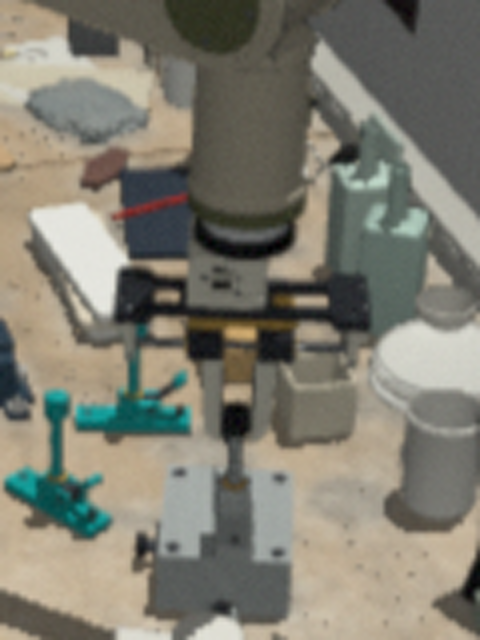

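>>> servo_tool(plan=[[[1, 0, 6, 0, 0, 0, 0], [1, 0, 12, 0, 0, 0, -0.011], [1, 1, 16, 0, 0, 0, -0.011], [1, 1, 16, 0, 0, 0, -0.011], [1, 0, 12, -4, 0, 0, 0], [1, 0, 10, -8, 0, 0, 0], [1, 0, 6, -8, 0, 0, 0], [1, 0, 0, -4, 0, 0, 0], [1, 0, 0, 0, 0, 0, 0], [1, 0, 0, 0, 0, 0, 0]]])

```text
t: 7.4
tool_pos: [0.5495, -0.1781, 0.1705]
orientation: [-2.3, -2.139, 0.0]
force: [0.5, -0.3, -3.2]
opening: 0.021
```

```bash
python3 - <<'E'
from h import *
st(); snap('wrist','w4.png',(190,60,460,250),2.9)
E
```

```text
{'t': 7.4, 'tool_pos': [0.5495, -0.1781, 0.1705], 'orientation': [-2.3004, -2.1394, 0.0005], 'force': [0.5059, -0.3327, -3.225], 'opening': 0.021, 'q': [-0.402, 0.1052, 1.6242, -0.0002, 1.4124, -0.3294]}
```

View pics/w4.png

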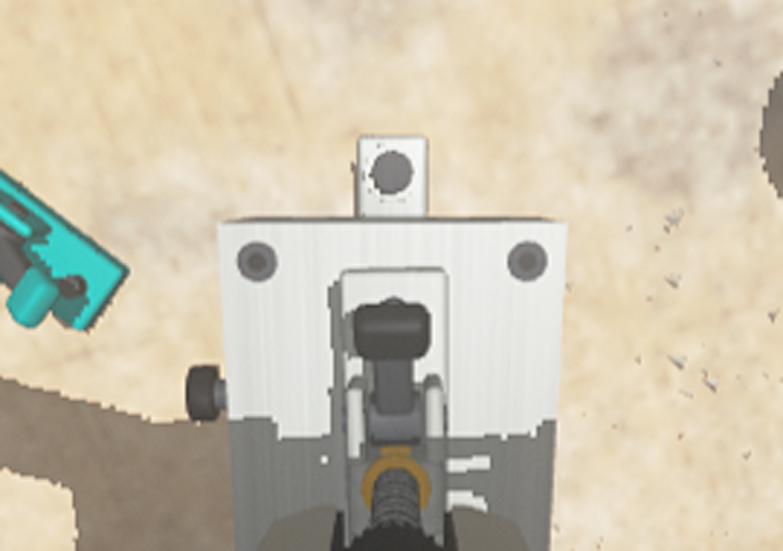

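```bash
python3 - <<'E'
from h import *
from scipy.spatial.transform import Rotation as R
s=monitor.read_state(); p=np.array(s['tool_pos']); m=R.from_rotvec(s['orientation']).as_matrix()
gx=m[:2,1];gy=m[:2,0]; print('tool yaw',np.degrees(np.arctan2(gx[1],gx[0])))
ci=eyes.camera_info('wrist')
def P(u,v,z):
    a=ray('wrist',190+(u+.5)/2.9-.5,60+(v+.5)/2.9-.5,z,ci)[:2]-p[:2]; return np.array([a@gx,a@gy])*1000
print('corners',P(219,221,.056),P(567,221,.056),'screws',P(257,262,.056),P(527,261,.056))
print('bar',P(342,270,.0939),P(447,270,.0939), 'z-3',P(342,270,.0909),P(447,270,.0909))
# bore from screw offsets measured before: gy offset centre->screw row ~53.3mm, edge 65
E
```

```text
tool yaw -4.163781828547409
corners [-54.94410623  63.22422277] [54.57632945 63.14396948] screws [-43.55241106  50.48806004] [42.50810333 50.737012  ]
bar [-14.21918664  51.55149352] [14.62758452 51.52939048] z-3 [-14.39987482  51.26604266] [14.81982454 51.24365388]
```

>>> servo_tool(plan=[[[1, -0.3, 1.4, -2, 0, 0, 0], [1, 0, 0, -3, 0, 0, 0], [1, 0, 0, -2, 0, 0, 0], [1, 0, 0, -1, 0, 0, 0], [1, 0, 0, -1, 0, 0, 0], [1, 0, 0, -1, 0, 0, 0], [1, 0, 0, 0, 0, 0, 0]]])

```text
t: 8.15
tool_pos: [0.5493, -0.1761, 0.1605]
orientation: [-2.3, -2.14, 0.0]
force: [0.0, -0.9, -2.9]
opening: 0.0211
```

>>> servo_tool(plan=[[[1, 0, 0, -1, 0, 0, 0], [1, 0, 0, -1, 0, 0, 0], [1, 0, 0, 0, 0, 0, 0]]])

```text
t: 8.45
tool_pos: [0.5493, -0.1761, 0.1585]
orientation: [-2.3, -2.14, 0.0]
force: [-0.2, 0.1, -3.0]
opening: 0.0213
```

>>> servo_tool(plan=[[[1, 0, 0, -1, 0, 0, 0], [1, 0, 0, -1, 0, 0, 0], [1, 0, 0, 0, 0, 0, 0]]])

```text
t: 8.75
tool_pos: [0.5492, -0.1761, 0.1564]
orientation: [-2.3, -2.14, 0.0]
force: [-0.9, -0.9, -3.5]
opening: 0.0211
```

>>> servo_tool(plan=[[[1, 0, 0, -1, 0, 0, 0], [1, 0, 0, -1, 0, 0, 0], [1, 0, 0, 0, 0, 0, 0]]])

```text
t: 9.05
tool_pos: [0.5492, -0.1761, 0.1544]
orientation: [-2.3, -2.14, 0.0]
force: [-0.1, -0.9, -3.0]
opening: 0.0213
```

>>> servo_tool(plan=[[[1, 0, 0, -1, 0, 0, 0], [1, 0, 0, -1, 0, 0, 0], [1, 0, 0, 0, 0, 0, 0]]])

```text
t: 9.35
tool_pos: [0.5492, -0.1761, 0.1524]
orientation: [-2.3, -2.14, 0.0]
force: [-0.3, 0.3, -3.6]
opening: 0.0214
```

>>> servo_tool(plan=[[[1, 0, 0, -1, 0, 0, 0], [1, 0, 0, -1, 0, 0, 0], [1, 0, 0, 0, 0, 0, 0]]])

```text
t: 9.65
tool_pos: [0.5492, -0.1761, 0.1504]
orientation: [-2.3, -2.14, 0.0]
force: [-0.6, 0.0, -3.8]
opening: 0.0212
```

>>> servo_tool(plan=[[[1, 0, 0, -1, 0, 0, 0], [1, 0, 0, -1, 0, 0, 0], [1, 0, 0, -1, 0, 0, 0], [1, 0, 0, 0, 0, 0, 0]]])

```text
t: 10.05
tool_pos: [0.5492, -0.1761, 0.1474]
orientation: [-2.3, -2.14, 0.0]
force: [-0.2, -0.2, -2.9]
opening: 0.0212
```

>>> servo_tool(plan=[[[1, 0, 0, -1, 0, 0, 0], [1, 0, 0, -1, 0, 0, 0], [1, 0, 0, -1, 0, 0, 0], [1, 0, 0, 0, 0, 0, 0]]])

```text
t: 10.45
tool_pos: [0.5494, -0.1762, 0.1447]
orientation: [2.3, 2.14, 0.0]
force: [0.1, -0.6, -3.1]
opening: 0.0217
```

>>> servo_tool(plan=[[[1, 0, 0, -1, 0, 0, 0], [1, 0, 0, -1, 0, 0, 0], [1, 0, 0, 0, 0, 0, 0]]])

```text
t: 10.75
tool_pos: [0.5497, -0.1764, 0.1433]
orientation: [2.299, 2.139, 0.001]
force: [0.7, 0.2, 2.7]
opening: 0.0215
```

The bar landed at the predicted height and the rod is in the bore, now starting to slide. I'll continue gently.

>>> servo_tool(plan=[[[1, 0, 0, -1, 0, 0, 0], [1, 0, 0, -1, 0, 0, 0], [1, 0, 0, -1, 0, 0, 0], [1, 0, 0, 0, 0, 0, 0]]])

```text
t: 11.15
tool_pos: [0.5494, -0.1763, 0.1396]
orientation: [2.3, 2.14, 0.0]
force: [0.3, -2.2, 2.1]
opening: 0.0215
```

>>> servo_tool(plan=[[[1, 0, 0, -1, 0, 0, 0], [1, 0, 0, -1, 0, 0, 0], [1, 0, 0, -1, 0, 0, 0], [1, 0, 0, -1, 0, 0, 0]]])

```text
t: 11.55
tool_pos: [0.5495, -0.1763, 0.1356]
orientation: [2.3, 2.14, 0.0]
force: [0.7, -2.1, 3.4]
opening: 0.0211
```

>>> servo_tool(plan=[[[1, 0, 0, -1, 0, 0, 0], [1, 0, 0, -1, 0, 0, 0], [1, 0, 0, -1, 0, 0, 0]]])

```text
t: 11.85
tool_pos: [0.5495, -0.1763, 0.1327]
orientation: [2.3, 2.14, 0.0]
force: [1.3, -2.2, 3.9]
opening: 0.0212
```

>>> servo_tool(plan=[[[1, 0, -0.4, -0.7, 0, 0, 0], [1, 0, 0, -0.7, 0, 0, 0]]])

```text
t: 12.05
tool_pos: [0.5494, -0.1763, 0.1312]
orientation: [-2.3, -2.14, -0.001]
force: [1.6, -0.3, 3.8]
opening: 0.0212
```

>>> servo_tool(plan=[[[1, 0, -0.4, -0.7, 0, 0, 0], [1, 0, 0, -0.7, 0, 0, 0]]])

```text
t: 12.25
tool_pos: [0.5494, -0.1765, 0.1297]
orientation: [-2.299, -2.14, -0.001]
force: [2.0, 2.2, 2.9]
opening: 0.0209
```

>>> servo_tool(plan=[[[1, 0, 0, -0.7, 0, 0, 0], [1, 0, 0, -0.7, 0, 0, 0]]])

```text
t: 12.45
tool_pos: [0.5493, -0.1766, 0.1283]
orientation: [-2.299, -2.14, -0.0]
force: [2.2, 2.0, 4.0]
opening: 0.0215
```

>>> servo_tool(plan=[[[1, 0.4, 0.35, -0.7, 0, 0, 0], [1, 0, 0, -0.7, 0, 0, 0]]])

```text
t: 12.65
tool_pos: [0.5495, -0.1765, 0.1268]
orientation: [-2.3, -2.14, 0.001]
force: [0.6, 1.6, 2.4]
opening: 0.0211
```

>>> servo_tool(plan=[[[1, 0, 0, -0.7, 0, 0, 0], [1, 0, 0, -0.7, 0, 0, 0]]])

```text
t: 12.85
tool_pos: [0.5496, -0.1765, 0.1255]
orientation: [-2.3, -2.14, 0.0]
force: [1.7, 1.6, 3.5]
opening: 0.0213
```

>>> servo_tool(plan=[[[1, 0, 0, -0.7, 0, 0, 0], [1, 0, 0, -0.7, 0, 0, 0]]])

```text
t: 13.05
tool_pos: [0.5496, -0.1765, 0.1241]
orientation: [-2.3, -2.14, 0.0]
force: [1.3, 1.9, 3.5]
opening: 0.0215
```

>>> servo_tool(plan=[[[1, 0, 0, -0.7, 0, 0, 0], [1, 0, 0, -0.7, 0, 0, 0]]])

```text
t: 13.25
tool_pos: [0.5497, -0.1765, 0.1227]
orientation: [-2.3, -2.14, 0.0]
force: [1.2, 1.7, 3.5]
opening: 0.021
```

>>> servo_tool(plan=[[[1, 0, 0.2, -0.7, 0, 0, 0], [1, 0, 0, -0.7, 0, 0, 0]]])

```text
t: 13.45
tool_pos: [0.5497, -0.1765, 0.1214]
orientation: [2.3, 2.14, -0.0]
force: [2.1, 1.1, 3.5]
opening: 0.0211
```

>>> servo_tool(plan=[[[1, 0, 0, -0.7, 0, 0, 0], [1, 0, 0, -0.7, 0, 0, 0]]])

```text
t: 13.65
tool_pos: [0.5497, -0.1765, 0.12]
orientation: [2.3, 2.14, -0.0]
force: [0.4, 1.5, 3.4]
opening: 0.0213
```

>>> servo_tool(plan=[[[1, 0, 0.2, -0.7, 0, 0, 0], [1, 0, 0, -0.7, 0, 0, 0]]])

```text
t: 13.85
tool_pos: [0.5497, -0.1764, 0.1186]
orientation: [2.3, 2.14, -0.0]
force: [0.5, -0.6, 3.2]
opening: 0.021
```

>>> servo_tool(plan=[[[1, 0, 0, -0.7, 0, 0, 0], [1, 0, 0, -0.7, 0, 0, 0]]])

```text
t: 14.05
tool_pos: [0.5499, -0.1765, 0.1178]
orientation: [2.3, 2.139, 0.0]
force: [-1.6, 1.0, 9.9]
opening: 0.0214
```

It bottomed, with force rising from 3.4 to 9.9 N (about 6 N on the punch). I'll hold it steady.

>>> servo_tool(plan=[[[1, 0, 0, 0, 0, 0, 0], [1, 0, 0, 0, 0, 0, 0], [1, 0, 0, 0, 0, 0, 0], [1, 0, 0, 0, 0, 0, 0], [1, 0, 0, 0, 0, 0, 0], [1, 0, 0, 0, 0, 0, 0], [1, 0, 0, 0, 0, 0, 0], [1, 0, 0, 0, 0, 0, 0]]])

```text
t: 14.85
tool_pos: [0.5499, -0.1765, 0.1178]
orientation: [2.3, 2.139, 0.0]
force: [-1.2, 0.3, 6.3]
opening: 0.0211
```

>>> servo_tool(plan=[[[1, 0, 0, 0, 0, 0, 0], [1, 0, 0, 0, 0, 0, 0], [1, 0, 0, 0, 0, 0, 0], [1, 0, 0, 0, 0, 0, 0], [1, 0, 0, 0, 0, 0, 0], [1, 0, 0, 0, 0, 0, 0], [1, 0, 0, 0, 0, 0, 0]]])

```text
t: 15.55
tool_pos: [0.5499, -0.1765, 0.1178]
orientation: [2.3, 2.139, 0.0]
force: [-1.5, -1.6, 7.0]
opening: 0.0215
```

>>> servo_tool(plan=[[[1, 0, 0, -0.4, 0, 0, 0], [1, 0, 0, 0, 0, 0, 0], [1, 0, 0, 0, 0, 0, 0], [1, 0, 0, 0, 0, 0, 0], [1, 0, 0, 0, 0, 0, 0], [1, 0, 0, 0, 0, 0, 0], [1, 0, 0, 0, 0, 0, 0], [1, 0, 0, 0, 0, 0, 0], [1, 0, 0, 0, 0, 0, 0], [1, 0, 0, 0, 0, 0, 0], [1, 0, 0, 0, 0, 0, 0]]])

```text
t: 16.65
tool_pos: [0.5501, -0.1765, 0.1178]
orientation: [2.299, 2.139, 0.0]
force: [-1.9, 1.0, 9.4]
opening: 0.0213
```

Bottom confirmed: at 9.4 N, z stayed at 0.1178. Next I release, lift clear, close the fingers and move over the lever.

>>> servo_tool(plan=[[[0.4, 0, 0, 0, 0, 0, 0], [0, 0, 0, 0, 0, 0, 0], [0, 0, 0, 0, 0, 0, 0], [0, 0, 0, 0, 0, 0, 0], [0, 0, 0, 5, 0, 0, 0], [0, 0, 0, 12, 0, 0, 0], [0, 0, 0, 15, 0, 0, 0], [0, 0, 0, 15, 0, 0, 0], [0, 0, 0, 12, 0, 0, 0], [0.5, 0, 0, 6, 0, 0, 0]]])

```text
t: 17.65
tool_pos: [0.5507, -0.1766, 0.1845]
orientation: [2.298, 2.138, 0.002]
force: [-0.2, -0.4, 0.3]
opening: 0.0422
```

>>> servo_tool(plan=[[[1, 1, 8, 0, 0, 0, 0], [1, 1, 14, 0, 0, 0, 0], [1, 1, 14, 0, 0, 0, 0], [1, 0, 8, 0, 0, 0, 0], [1, 0, 0, 0, 0, 0, 0], [1, 0, 0, 0, 0, 0, 0], [1, 0, 0, 0, 0, 0, 0]]])

```text
t: 18.35
tool_pos: [0.5527, -0.1324, 0.1817]
orientation: [2.3, 2.14, -0.0]
force: [-1.0, 0.4, 0.6]
opening: 0.0006
```

```bash
python3 - <<'E'
from h import *
st(); snap('wrist','w5.png',(170,120,450,320),2.8)
print(proj('wrist',[.5497,-.179,.138]),proj('wrist',[.5527,-.138,.109]))
E
```

```text
{'t': 18.35, 'tool_pos': [0.5527, -0.1324, 0.1817], 'orientation': [2.3, 2.14, -0.0004], 'force': [-1.0053, 0.3592, 0.58], 'opening': 0.0006, 'q': [-0.3252, 0.0722, 1.6383, -0.0002, 1.4312, -0.2531]}
[326.05013817 284.49149132] [325.98653484 222.15636394]
```

View pics/w5.png

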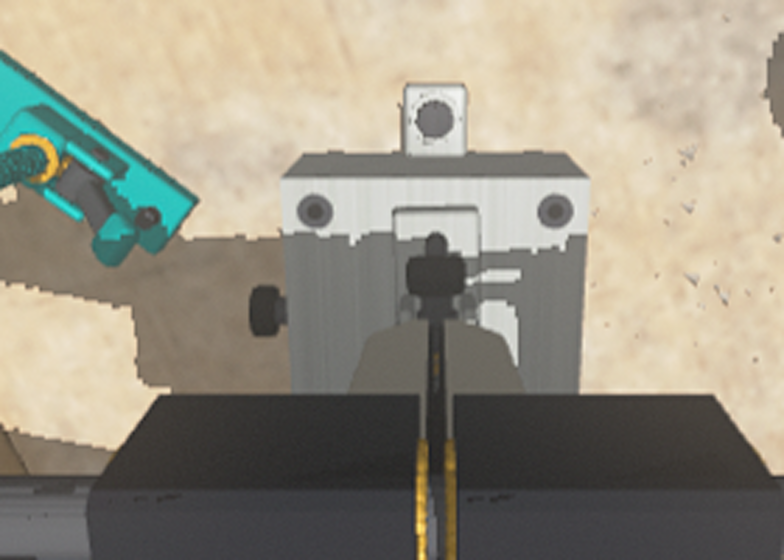

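The pad is at about (326,218), against a predicted (326,222), centred ahead of the closed fingers, and the gauge is standing flat. I'll go down on the lever.

>>> servo_tool(plan=[[[1, 0, 1, -12, 0, 0, 0], [1, 0, 1, -15, 0, 0, 0], [1, 0, 0, -15, 0, 0, 0], [1, 0, 0, -10, 0, 0, 0], [1, 0, 0, -5, 0, 0, 0], [1, 0, 0, -2, 0, 0, 0], [1, 0, 0, 0, 0, 0, 0]]])

```text
t: 19.1
tool_pos: [0.5529, -0.1294, 0.1231]
orientation: [-2.299, -2.14, -0.001]
force: [-1.1, 3.0, 4.8]
opening: 0.0006
```

>>> servo_tool(plan=[[[1, 0, 0, -2, 0, 0, 0], [1, 0, 0, -2, 0, 0, 0], [1, 0, 0, -2, 0, 0, 0], [1, 0, 0, -2, 0, 0, 0]]])

```text
t: 19.5
tool_pos: [0.554, -0.1289, 0.1163]
orientation: [2.299, 2.14, 0.005]
force: [-0.6, 7.4, 9.0]
opening: 0.0
```

>>> servo_tool(plan=[[[1, 0, 0.5, -2, 0, 0, 0], [1, 0, 0.5, -2, 0, 0, 0], [1, 0, 0.5, -2, 0, 0, 0]]])

```text
t: 19.8
tool_pos: [0.5539, -0.1278, 0.11]
orientation: [2.299, 2.14, 0.004]
force: [1.1, 4.4, 6.1]
opening: 0.0006
```

>>> servo_tool(plan=[[[1, 0, 1, -2, 0, 0, 0], [1, 0, 1, -2, 0, 0, 0], [1, 0, 0.7, -2, 0, 0, 0]]])

```text
t: 20.1
tool_pos: [0.5538, -0.1255, 0.1037]
orientation: [2.299, 2.139, 0.003]
force: [1.6, 3.4, 5.2]
opening: 0.0005
```

>>> servo_tool(plan=[[[1, 0, 0.4, -1.5, 0, 0, 0], [1, 0, 0.2, -1.5, 0, 0, 0]]])

```text
t: 20.3
tool_pos: [0.5533, -0.1253, 0.1001]
orientation: [2.299, 2.14, 0.001]
force: [3.2, 3.2, 5.6]
opening: 0.0007
```

>>> servo_tool(plan=[[[1, 0, 0, -1.5, 0, 0, 0], [1, 0, 0, -1.5, 0, 0, 0]]])

```text
t: 20.5
tool_pos: [0.5528, -0.1254, 0.0968]
orientation: [2.3, 2.14, 0.0]
force: [1.4, 2.9, 5.2]
opening: 0.0006
```

>>> servo_tool(plan=[[[1, 0, 0, -1, 0, 0, 0], [1, 0, 0, 0, 0, 0, 0]]])

```text
t: 20.7
tool_pos: [0.553, -0.1254, 0.0965]
orientation: [2.3, 2.14, 0.001]
force: [-0.3, 3.2, 9.5]
opening: 0.0004
```

>>> servo_tool(plan=[[[1, 0, 0, -0.7, 0, 0, 0], [1, 0, 0, 0, 0, 0, 0]]])

```text
t: 20.9
tool_pos: [0.553, -0.1254, 0.0963]
orientation: [2.3, 2.14, 0.001]
force: [-2.8, 4.6, 14.4]
opening: 0.0004
```

At the stop: tip height is 0.0853 (expected 0.086), force rising to 14 N. I'll retreat and look.

>>> servo_tool(plan=[[[1, 0, 0, 1, 0, 0, 0], [1, 0, 0, 3, 0, 0, 0], [1, 0, 0, 10, 0, 0, 0], [1, 0, 0, 20, 0, 0, 0], [1, 0, 0, 25, 0, 0, 0], [1, 0, 0, 25, 0, 0, 0], [1, 0, -15, 20, 0, 0, 0], [1, 0, -25, 10, 0, 0, 0], [1, 0, -15, 0, 0, 0, 0], [1, 0, 0, 0, 0, 0, 0], [1, 0, 0, 0, 0, 0, 0]]])

```text
t: 22.0
tool_pos: [0.5519, -0.1801, 0.2077]
orientation: [-2.299, -2.137, 0.001]
force: [0.7, 0.3, 0.0]
opening: 0.0004
```

```bash
python3 - <<'E'
from h import *
st(); snap('wrist','w6a.png',(200,100,460,300),3)
snap('side','s6a.png',(315,210,375,285),8)
a=cv2.imread('pics/w6a.png');b=cv2.imread('pics/s6a.png')
a=cv2.resize(a,(520,400));b=cv2.resize(b,(280,350));c=np.zeros((400,800,3),np.uint8);c[:,:520]=a;c[:350,520:]=b;cv2.imwrite('pics/w6.png',c)
for X in([.5497,-.179,.138],[.5537,-.125,.086]): print((proj('wrist',X)-[200,100])*2)
E
```

```text
{'t': 22.0, 'tool_pos': [0.5519, -0.1801, 0.2077], 'orientation': [-2.2993, -2.137, 0.0013], 'force': [0.7207, 0.2562, 0.0112], 'opening': 0.0004, 'q': [-0.4039, 0.0914, 1.5702, 0.0003, 1.4826, -0.3308]}
[245.47072532 233.66468274]
[246.504745    90.46739425]
```

View pics/w6.png

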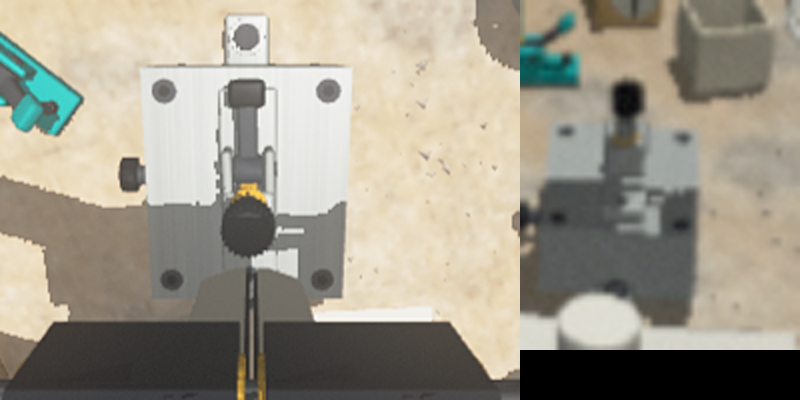

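```bash
python3 -c "
from h import *
print(job.close_job()); st()"
```

```text
the job is handed in; nothing more can be done
None
the job is handed in; nothing more can be done
```

I took the fill depth with the gauge and handed the job in after about 22 s of robot time. The gauge is standing flat on the die, locked, and the arm is clear of everything.

- **Seating:** I lifted the gauge by its knob and turned it in line with the die. The rod went into the bore without touching the rim. The bar landed at the height I had predicted.
- **Bottoming:** The rod slid down at about 3.5 N. It bottomed at a reading I estimate at about 38 mm, good to about 4 mm because the starting reading was only known roughly. I held it there for about 2.6 s, with readings of 6 to 10 N at the knob, so about 3 to 6 N on the punch. Pressing slightly harder did not move it, so it was really on the bottom.
- **Locking:** I pressed the lever to its stop. The thumb pad ended at 85.3 mm against 86 mm expected, and the force rose to 14 N there.

**Last checks:** The final pictures show the lever level, the bar flat along the die and the knob where it should be. Force on the tool was zero. The path stayed away from the pot, box and jar; only the box and jar showed, partly, in the last pictures, so I did not check all three for movement.

**Not confirmed:** I did not press the knob again after locking, so the rod still touching the punch is inferred from the hold, the friction and the clamp. The camera readings of the bore differed by about 3 mm, so I placed the bar using the wrist camera's view of bar and die together.

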